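# Stand the round-topped menu board on the table easel

### The job

Take the menu board with the rounded top out of the wooden rack and stand it, rounded end up, on the little pine easel: its foot on the ledge behind the lip, about in the middle, and the board leaning squarely back against the easel's frame. Set it down gently and lay it back by hand rather than letting it fall or flop; leave the square-topped board in the rack and disturb nothing else on the table.

Things in the scene. Friction and masses are not known exactly. Their poses are not given: they have to be found in the camera images.
- round_board: menu board to move: plate 12 mm thick (x), 140 mm wide (y), 155 mm high (z), pine rim, dark slate on both faces (alike); upper end a half circle of radius 70 mm centred 85 mm above the foot. About 160 g. Origin: middle of its foot (underside), z towards the rounded end. It starts upright in one of the rack's two grooves.
- square_board: the other menu board, same materials, 12 mm thick, 140 mm wide, 130 mm high, straight top edge; stands upright in the other groove and stays there. Origin and axes as for the rounded one.
- rack: fixed pine block 170 x 170 mm, 50 mm high, with two parallel grooves along its y axis, open at both ends, 15 mm wide and 35 mm deep (groove floor 15 mm above the table), at x = -50 mm and x = +50 mm. Origin: centre of its underside, z up.
- easel: fixed small pine table easel, A-frame, about 200 mm wide, 160 mm high. It faces away from the robot (its own +x) and its frame leans back 30 degrees towards -x. Origin: on the table under its middle, z up. The ledge is 70 mm above the table.
- easel_rest: the easel's leaning frame and ledge. Origin: mid-length of the corner where ledge top (plane z = 0) meets frame front (plane x = 0), 70 mm above the table. z up along the frame, 30 degrees from vertical, top towards the robot; y along the ledge; x out to the front. Ledge 200 mm long, x = 0 to 26 mm, then a lip 6 mm thick, 12 mm high. Frame 132 mm wide, up to z = 100 mm.
- sauce_bottle: bystander: brown glass bottle, 54 mm across, 170 mm high. Origin: centre of its underside.
- candle_glass: bystander: clear glass tumbler with a white candle, 72 mm across, 85 mm high. Origin: centre of its underside.
- goblet: bystander: green stemmed glass, 100 mm across, 130 mm high with a lime slice standing up to 160 mm. Origin: centre of its underside.
- plant_can: bystander: steel can with a small succulent, 72 mm across, about 115 mm high. Origin: centre of its underside.
- salsa_bowl: bystander: black bowl, 120 mm across, 45 mm high. Origin: centre of its underside.
Not all that is in view belongs to the job. Leave any orange look-alike of the round_board alone.

How it is judged:
By the outcome, as a careful person would: the job done as asked, in the order asked, and still so for the second after the job is handed in, with the robot touching nothing.
It also fails if it takes over 38 s, if anything falls off the work surface, if the arm or the gripper's body presses on something with over 40 N, if the wrist force passes 120 N, or if a joint passes its speed limit or range.

### The arm

A 6-joint arm with a two-finger parallel gripper is mounted at the origin on the work surface. World frame = base frame: x ahead of the robot, y to its left, z up, the work surface at z = 0. Lengths are in m, angles in rad, forces in N, time in s.
With the tool pointing down it reaches from about 0.3 to 0.95 m from the base axis. Payload 3.1 kg.
Tool frame: the origin (TCP) lies midway between the tips of the shut fingers; the grasp point (between the pads) lies 19 mm behind it (arm.tcp_to_grasp is the distance from the TCP to the grasp point, in m); z points along the fingers, x is the direction in which the jaws open and shut, and the axes are right-handed (so a half turn about z gives the same grasp; the last joint's range is limited). The gripper opens to 85 mm and grips with 20 to 120 N. Pads are 22 mm wide; open, the fingers measure 114 mm over their backs; the gripper's body (76 mm by 85 mm) begins 54 mm behind the grasp point. The pads swing forward as they close: fully open they stand 13 mm farther back than shut.
Start: joints at [-0.07, 0.308, 1.634, -0, 1.2, -0.07], TCP at [0.625, -0, 0.231] pointing down, gripper open.
Joint ranges: [-3.06, 3.06], [-0.79, 1.96], [0.05, 2.63], [-1.19, 4.34], [0.05, 2.64], [-2.94, 2.94]. Speed limits (rad/s): [2.79, 2.79, 3.14, 3.14, 3.14, 3.14].

### API

Orientations are given as a unit quaternion [w, x, y, z].
In Python, from plant import telemetry, cams, order, arm gives the robot as it stands.
- The arm moves only by the shell command python3 -m jog 'ROWS' [OPENING]. ROWS is JSON, a list of rows, each an object with "xyz": the shift along the tool's x, y, z in units of 50 mm (1.0 is 50 mm), a list of three; "rot": the turn, a rotation vector about the tool's x, y, z in rad, a list of three. In form: [{"xyz": [dx, dy, dz], "rot": [wx, wy, wz]}, ...]. A call has 1 to 5 rows; each row is the pose to reach, as a shift and turn from the pose commanded when the call began, along the tool's axes at that moment; what a row does not reach only later rows make up. A row lasts 1/10 s, in which the tool goes at most 50 mm and 8.59 degrees, less where a joint would pass 70% of its speed; a pose out of reach is approached as far as the arm can. A call with a gripper value outside its range is refused whole. OPENING is the opening, from 0 (shut) to 1 (fully open), set as the call begins (- or left out, the last holds). The fingers move at their own pace and stop on an object; the grip force is fixed at half the most. Time passes only in rows, so rows that repeat a pose let the fingers close. It gives the time, the measured TCP pose, the force and the opening at its end, in the units of the state.
- telemetry.state(): the state, without advancing time (a new reading comes with each control period).
- cams.snapshot(name): name is "scene" or "side" or "wrist"; returns (picture, depth): 420x560x3 uint8, blue, green, red; 420x560 float32, m along the optical axis (not along the pixel's ray), 0 where there is no reading.
- cams.calibration(name): a dict with "vfov" (degrees; the focal length in pixels is half the picture's height over the tangent of half this angle, whatever the lens; pixels are square), "cx", "cy" (the principal point, pixels), "D" ([k1, k2, p1, p2, k3] as OpenCV has them; the pictures are not rectified), "origin" and "rotation" of the camera in the world; the wrist camera has in their place "T_tool_cam" (4x4, takes a point from camera to tool coordinates, whose origin is the TCP and whose axes are the tool frame's). Camera axes: x right, y down, z forward; pixel columns grow to the right and rows downward; lengths in m; the calibration is good to about 2 mm. A picture is of the moment at which its call begins: read the wrist's pose just before it. calibration takes no time and is no camera call.
- order.finish_job(): hands the job in, once; it reports no verdict.
The state is a dict: "time": time; "joint_positions": joint angles; "joint_vel": joint speeds; "effort": joint torques, N m; "tool_pos": TCP position; "ee_rot": TCP orientation; "ft_force": force on the tool from outside, world axes, zero at the start; "ft_torque": the same for the moment, N m; "width": opening from 0.0 (shut) to 1.0 (fully open).
Only numpy, scipy, OpenCV 4.12 (cv2) and the standard library are available. Lean on these libraries where they do the work, as an engineer would, in place of code of your own. Each camera call takes 0.05 s, during which the arm holds its last target. There are 200 camera calls.

## Working session

There is one attempt and no reset: what is moved stays moved. The work goes in short steps, Python scripts to look and compute and a shell command to move; the robot and the scene stay as the last step left them, time stands still between calls to the robot, and variables do not carry over. Pictures are saved under pics/ and viewed, about 8 in all and at most 12, crops included, and the job is handed in when it is done.

```bash
ls; mkdir -p pics; python3 - <<'E'
from plant import telemetry,cams,order,arm
import cv2,numpy as np
print(telemetry.state())
print(arm.tcp_to_grasp)
for n in ("scene","side"):
    im,d=cams.snapshot(n); cv2.imwrite(f"pics/{n}0.png",im); np.save(f"pics/{n}0.npy",d); print(n,cams.calibration(n))
print(cams.calibration("wrist"))
E
```

```text
pics
{'time': 0.0, 'joint_positions': array([-6.96921396e-02,  3.09005632e-01,  1.63520205e+00, -3.99374919e-05,
        1.19969057e+00, -6.96838529e-02]), 'joint_vel': array([-0.00112702, -0.00152479, -0.00034867, -0.00036387,  0.00234656,
        0.00016057]), 'effort': array([ 1.43707580e-04, -4.15252447e+01, -2.76667070e+01, -1.74997494e-04,
        1.01000658e-02, -1.14578896e-05]), 'tool_pos': array([6.24172735e-01, 2.35188059e-05, 2.30039299e-01]), 'ee_rot': array([-6.17156042e-05,  9.99999335e-01,  3.11970602e-06, -1.15129988e-03]), 'ft_force': array([ 0.71914261, -0.46198837,  0.12705859]), 'ft_torque': array([-0.02510194,  0.01170227,  0.03466757]), 'width': 0.9950613429237255}
0.0187
scene {'vfov': 48.700583826283506, 'cx': 284.61592012192517, 'cy': 207.34165951809115, 'D': array([-0.09974687,  0.        ,  0.        ,  0.        ,  0.        ]), 'origin': array([1.12567047, 0.2883773 , 1.19240369]), 'rotation': array([-0.14964774,  0.54659996,  0.79676971, -0.20974286])}
side {'vfov': 44.33419929160242, 'cx': 280.41144500458057, 'cy': 206.60867329993, 'D': array([-0.01335832,  0.        ,  0.        ,  0.        ,  0.        ]), 'origin': array([-0.40418665,  0.99262008,  0.94618304]), 'rotation': array([ 0.18124989, -0.32419025,  0.8212152 , -0.43319136])}
{'vfov': 71.38848799332801, 'cx': 278.48221502267563, 'cy': 206.29020470295598, 'D': array([-0.03329972,  0.        ,  0.        ,  0.        ,  0.        ]), 'T_tool_cam': array([[ 9.99999793e-01, -6.05521172e-04,  2.19514216e-04,
         5.89517395e-04],
       [ 5.25650014e-04,  9.64211540e-01,  2.65133608e-01,
        -6.72823673e-02],
       [-3.72202153e-04, -2.65133438e-01,  9.64211658e-01,
        -1.42579550e-01],
       [ 0.00000000e+00,  0.00000000e+00,  0.00000000e+00,
         1.00000000e+00]])}
```

View pics/scene0.png

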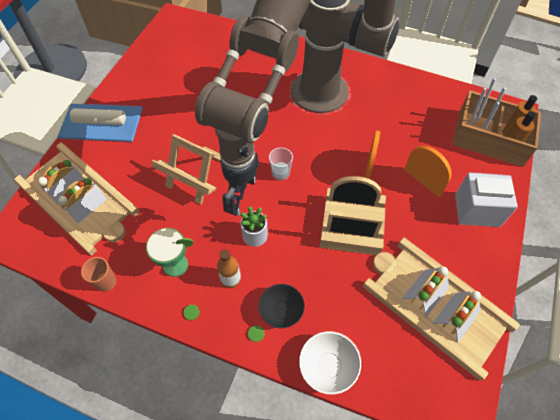

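View pics/side0.png

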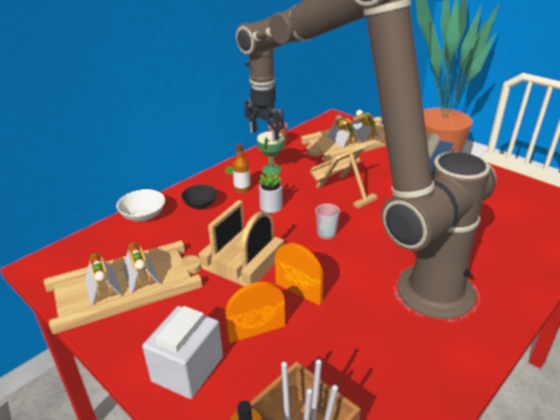

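Scene view: the easel is at about (190,165). The rack is at about (355,212), with the round board in the rear groove (rim top about (357,182)) and the square board in front. The orange look-alikes are at (373,155) and (428,170). Next I'll build metric clouds.

```bash
cat > h.py <<'E'
import numpy as np,cv2
from scipy.spatial.transform import Rotation as R
from plant import telemetry,cams,order,arm
def q2R(q): return R.from_quat(np.r_[q[1:],q[0]]).as_matrix()
def K(c): f=210/np.tan(np.radians(c["vfov"])/2); return np.array([[f,0,c["cx"]],[0,f,c["cy"]],[0,0,1]])
def pose(n,c,s=None):
    if n!="wrist": return q2R(c["rotation"]),np.array(c["origin"])
    T=c["T_tool_cam"]; Rt=q2R(s["ee_rot"]); return Rt@T[:3,:3],s["tool_pos"]+Rt@T[:3,3]
def cloud(n,d,s=None):
    c=cams.calibration(n); v,u=np.mgrid[0:420,0:560]
    p=cv2.undistortPoints(np.stack([u,v],-1).reshape(-1,1,2).astype(float),K(c),c["D"]).reshape(420,560,2)
    P=np.dstack([p,np.ones((420,560))])*d[...,None]; Rc,o=pose(n,c,s)
    W=P@Rc.T+o; W[d<=0]=np.nan; return W
def proj(n,X,s=None):
    c=cams.calibration(n); Rc,o=pose(n,c,s)
    P=(np.atleast_2d(X)-o)@Rc
    return cv2.projectPoints(P,np.zeros(3),np.zeros(3),K(c),c["D"])[0].reshape(-1,2)
E
python3 - <<'E'
from h import *
ims={}
for n in("scene","side"):
    d=np.load(f"pics/{n}0.npy");W=cloud(n,d);im=cv2.imread(f"pics/{n}0.png")
    z=W[...,2]; t=np.abs(z)<.02
    print(n,"table z median",np.nanmedian(z[t]),np.nanstd(z[t]))
    # top-down map 1px=1.5mm ; x 0.2..0.9 ; y -0.45..0.45
    m=np.isfinite(z)&(z>0.012)&(z<0.25)
    img=np.zeros((467,600,3),np.uint8)
    P=W[m];C=im[m];o=np.argsort(P[:,2])
    u=((P[o,1]+.45)/.0015).astype(int);v=((P[o,0]-.2)/.0015).astype(int)
    k=(u>=0)&(u<600)&(v>=0)&(v<467);img[v[k],u[k]]=C[o][k]
    ims[n]=img
a=cv2.resize(cv2.imread("pics/scene0.png")[120:260,140:400],None,fx=3,fy=3,interpolation=cv2.INTER_CUBIC)
cv2.imwrite("pics/crop0.png",a)
cv2.imwrite("pics/top0.png",ims["scene"])
E
```

```text
scene table z median -0.0003572663930999642 0.005433392661355845
side table z median 0.001364218594636868 0.005165660017008868
```

View pics/top0.png

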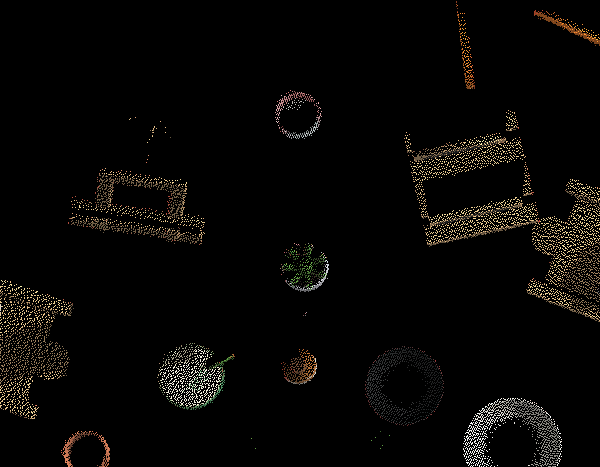

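View pics/crop0.png

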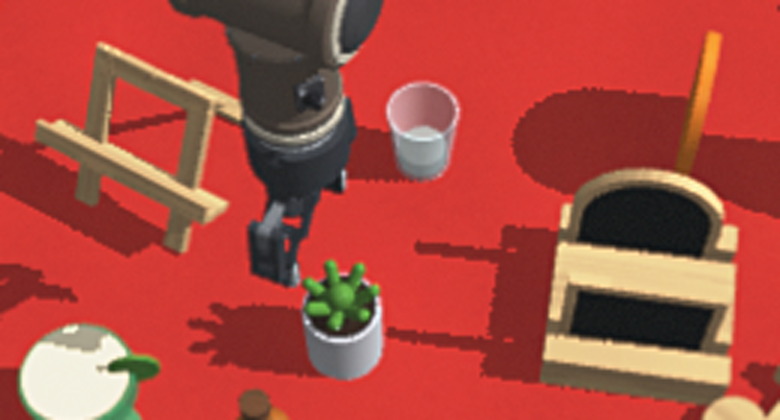

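The top map shows the rack yawed about +12°, centred near (0.48,0.26). The easel is yawed about -9°, with its ledge near x≈0.54, y≈-0.25. Next I'll measure both precisely from both cameras.

```bash
python3 - <<'E'
from h import *
print([a for a in dir(arm) if a[0]!='_'])
def pine(im):
    h=cv2.cvtColor(im,cv2.COLOR_BGR2HSV);return (h[...,0]>8)&(h[...,0]<28)&(h[...,1]>40)&(h[...,1]<190)&(h[...,2]>80)
def rect(P):
    (c,s,a)=cv2.minAreaRect((P*1000).astype(np.float32)); return np.round(c,1),np.round(s,1),round(a,2)
for n in("scene","side"):
    d=np.load(f"pics/{n}0.npy");W=cloud(n,d);im=cv2.imread(f"pics/{n}0.png");x,y,z=np.moveaxis(W,-1,0)
    p=pine(im)
    reg=p&(abs(x-.478)<.13)&(abs(y-.258)<.12)
    t=reg&(abs(z-.05)<.006); t=cv2.morphologyEx(t.astype(np.uint8),cv2.MORPH_OPEN,np.ones((2,2)))>0
    print(n,"rack top",t.sum(),np.median(z[t]),rect(W[t][:,:2]))
    # board edges: points above rack
    b=(abs(x-.478)<.12)&(abs(y-.258)<.10)&(z>.075)&(z<.19)
    th=np.radians(12);
    xr=(x-.478)*np.cos(th)+(y-.258)*np.sin(th); yr=-(x-.478)*np.sin(th)+(y-.258)*np.cos(th)
    for lo,hi,nm in((-.09,0,"rear"),(0,.09,"front")):
        k=b&(xr>lo)&(xr<hi);
        if k.sum()<5: print(nm,k.sum());continue
        A=np.c_[yr[k],np.ones(k.sum())]; 
        print(nm,k.sum(),"zmax",np.percentile(z[k],98),"xr 5/50/95",np.percentile(xr[k],[5,50,95]).round(4),"yr",np.percentile(yr[k],[2,98]).round(4),"slope",np.linalg.lstsq(A,xr[k],rcond=None)[0].round(4))
    # easel
    e=p&(abs(x-.52)<.1)&(abs(y+.255)<.13)
    f=e&(z>.095)&(z<.15)
    P=W[f];c=np.median(P,0)
    for _ in range(6):
        u,s,v=np.linalg.svd(P-P.mean(0),full_matrices=False);r=(P-P.mean(0))@v[2];P=P[abs(r)<max(.003,1.5*r.std())] if len(P)>200 else P
    nn=v[2]*np.sign(v[2][0]);print("frame plane n",nn.round(3),"tilt",np.degrees(np.arcsin(nn[2])),"yaw",np.degrees(np.arctan2(nn[1],nn[0])),"c",P.mean(0).round(4),"rms",r.std(),len(P))
    print("ledge z hist",np.histogram(z[e],np.arange(.02,.17,.01)))
    l=e&(z>.06)&(z<.09); print("ledge rect",rect(W[l][:,:2]),l.sum())
E
```

```text
['PlanningError', 'tcp_to_grasp']
scene rack top 1430 nan (array([452.4, 261.2]), array([172. , 199.7]), 19.56)
rear 992 zmax 0.16883964400479595 xr 5/50/95 [-0.0648 -0.0558 -0.0531] yr [-0.0726  0.0572] slope [-0.0038 -0.0566]
front 901 zmax 0.1471343652815824 xr 5/50/95 [0.0347 0.0443 0.0465] yr [-0.0708  0.0648] slope [-0.0072  0.0431]
frame plane n [ 0.835 -0.131  0.535] tilt 32.354438635853526 yaw -8.919216281752423 c [ 0.4832 -0.2359  0.1327] rms 0.0014537920925487653 304
ledge z hist (array([ 41,  47,   8,   0, 117, 171, 249, 259,  58,  54,  51,  82, 159,
       157,   1]), array([0.02, 0.03, 0.04, 0.05, 0.06, 0.07, 0.08, 0.09, 0.1 , 0.11, 0.12,
       0.13, 0.14, 0.15, 0.16, 0.17]))
ledge rect (array([ 527.6, -243.4]), array([203.4,  50.3]), 81.29) 537
side rack top 1335 nan (array([464.1, 258.4]), array([223.1, 191.9]), 39.91)
rear 934 zmax 0.1701389269706669 xr 5/50/95 [-0.07   -0.0675 -0.0587] yr [-0.0672  0.0649] slope [ 0.0219 -0.0667]
front 870 zmax 0.1481113806971253 xr 5/50/95 [0.0297 0.0326 0.0418] yr [-0.0695  0.07  ] slope [0.0067 0.0335]
frame plane n [ 0.536 -0.091  0.839] tilt 57.07423900200577 yaw -9.60891769555654 c [ 0.4872 -0.2169  0.1248] rms 0.00766520759840905 198
ledge z hist (array([ 22,  21,  19,  14,  92, 190, 116,  83,  33,  40,  33,  45,  51,
       104,   2]), array([0.02, 0.03, 0.04, 0.05, 0.06, 0.07, 0.08, 0.09, 0.1 , 0.11, 0.12,
       0.13, 0.14, 0.15, 0.16, 0.17]))
ledge rect (array([ 526.5, -235.7]), array([158.9, 154.5]), 35.81) 398
```

```bash
python3 -m jog '[{"xyz":[-0.3,-0.35,0],"rot":[0,0,0]},{"xyz":[-0.8,-0.95,0],"rot":[0,0,0]},{"xyz":[-1.3,-1.55,0],"rot":[0,0,0]},{"xyz":[-1.8,-2.15,0],"rot":[0,0,0]},{"xyz":[-2.3,-2.75,0],"rot":[0,0,0]}]' 1
python3 -m jog '[{"xyz":[-0.5,-0.6,0],"rot":[0,0,-0.05]},{"xyz":[-1.0,-1.2,0],"rot":[0,0,-0.1]},{"xyz":[-1.5,-1.75,0],"rot":[0,0,-0.16]},{"xyz":[-1.8,-2.1,0],"rot":[0,0,-0.2]},{"xyz":[-1.8,-2.1,0],"rot":[0,0,-0.2]}]'
python3 - <<'E'
from h import *
s=telemetry.state();im,d=cams.snapshot("wrist");cv2.imwrite("pics/w1.png",im);np.save("pics/w1.npy",d)
print(s["tool_pos"],s["ee_rot"],s["joint_positions"])
W=cloud("wrist",d,s);x,y,z=np.moveaxis(W,-1,0)
Rt=q2R(s["ee_rot"]);L=(W-s["tool_pos"])@Rt
k=(z>.1)&(z<.19)&(abs(L[...,0])<.04)
print(k.sum(),np.percentile(z[k],[5,50,95,99]).round(4))
t=k&(z>.12)
for lo,hi in((.12,.135),(.135,.15),(.15,.165),(.165,.18)):
    q=k&(z>lo)&(z<hi); 
    if q.sum()>10: print(lo,q.sum(),"Lx",np.percentile(L[q][:,0],[3,50,97]).round(4),"Ly",np.percentile(L[q][:,1],[2,98]).round(4),"slope",np.polyfit(L[q][:,1],L[q][:,0],1).round(4))
E
```

```text
time: 0.6
tool_pos: [0.5085, 0.1383, 0.2307]
ee_rot: [0.0, 1.0, -0.0, -0.001]
ft_force: [-0.1, 0.4, -0.8]
width: 0.998
time: 1.1
tool_pos: [0.4177, 0.244, 0.2308]
ee_rot: [-0.0, 0.995, 0.102, -0.001]
ft_force: [-0.3, 0.1, -0.6]
width: 1.0
[0.41766814 0.24401637 0.23076659] [-1.55196322e-04  9.94804503e-01  1.01799991e-01 -8.59549186e-04] [4.38131865e-01 3.38954241e-02 1.95658367e+00 9.41176107e-04
 1.15263421e+00 2.33795647e-01]
2408 [0.1295 0.1625 0.17   0.1706]
0.12 136 Lx [-0.0054  0.0003  0.0068] Ly [-0.0618 -0.0465] slope [0.3486 0.0209]
0.135 312 Lx [-0.0059  0.0003  0.0061] Ly [-0.0556  0.0621] slope [0.0117 0.0006]
0.15 881 Lx [-0.005   0.0011  0.0073] Ly [-0.0437  0.0516] slope [0.0142 0.0013]
0.165 1025 Lx [-0.0048  0.001   0.0062] Ly [-0.0207  0.0297] slope [0.0055 0.0007]
```

View pics/w1.png

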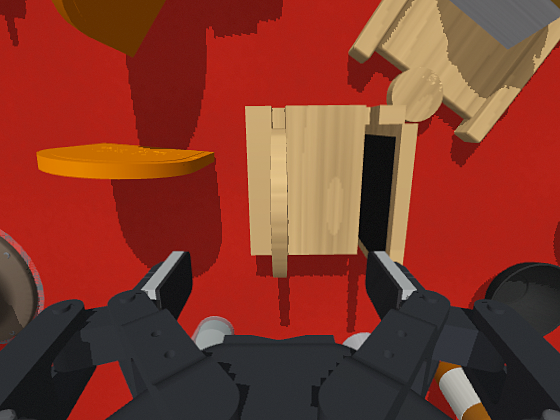

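The wrist view shows the round board's rim (about (280,200)) centred between the pads. It measures 0.6 mm off across the jaws, 4 mm off along the board and 0.01 rad in yaw, with its top at 0.170 as expected. Descending and gripping.

```bash
python3 -m jog '[{"xyz":[0.01,0.08,0.3],"rot":[0,0,-0.01]},{"xyz":[0.015,0.08,0.75],"rot":[0,0,-0.01]},{"xyz":[0.015,0.08,1.2],"rot":[0,0,-0.01]},{"xyz":[0.015,0.08,1.65],"rot":[0,0,-0.01]},{"xyz":[0.015,0.08,1.98],"rot":[0,0,-0.01]}]' 
python3 -m jog '[{"xyz":[0,0,0],"rot":[0,0,0]},{"xyz":[0,0,0],"rot":[0,0,0]},{"xyz":[0,0,0],"rot":[0,0,0]},{"xyz":[0,0,0],"rot":[0,0,0]},{"xyz":[0,0,0],"rot":[0,0,0]}]' 0
python3 -m jog '[{"xyz":[0,0,0],"rot":[0,0,0]},{"xyz":[0,0,0],"rot":[0,0,0]},{"xyz":[0,0,0],"rot":[0,0,0]},{"xyz":[0,0,0],"rot":[0,0,0]},{"xyz":[0,0,0],"rot":[0,0,0]}]'
```

```text
time: 1.65
tool_pos: [0.4217, 0.2373, 0.1306]
ee_rot: [0.001, 0.995, 0.104, -0.001]
ft_force: [1.1, -0.1, -0.4]
width: 1.001
time: 2.15
tool_pos: [0.4222, 0.2389, 0.1332]
ee_rot: [-0.0, 0.994, 0.105, 0.001]
ft_force: [0.8, 1.2, 3.6]
width: 0.149
time: 2.65
tool_pos: [0.4214, 0.2388, 0.1334]
ee_rot: [0.0, 0.994, 0.105, -0.0]
ft_force: [-2.2, -1.8, 5.4]
width: 0.132
```

```bash
python3 -m jog '[{"xyz":[0,0,-0.1],"rot":[0,0,0]},{"xyz":[0,0,-0.3],"rot":[0,0,0]},{"xyz":[0,0,-0.6],"rot":[0,0,0]},{"xyz":[0,0,-0.95],"rot":[0,0,0]},{"xyz":[0,0,-1.4],"rot":[0,0,0]}]' 
python3 -m jog '[{"xyz":[0,0,-0.45],"rot":[0,0,0]},{"xyz":[0,0,-0.95],"rot":[0,0,0]},{"xyz":[0,0,-1.45],"rot":[0,0,0]},{"xyz":[0,0,-1.9],"rot":[0,0,0]},{"xyz":[0,0,-2.1],"rot":[0,0,0]}]'
python3 -m jog '[{"xyz":[0,0,0],"rot":[0,0,0]},{"xyz":[0,0,0],"rot":[0,0,0]},{"xyz":[0,0,0],"rot":[0,0,0]}]'
python3 - <<'E'
from h import *
s=telemetry.state();print(s["tool_pos"],s["ee_rot"],s["width"],s["ft_force"],s["ft_torque"])
for n in("side","scene"):
    im,d=cams.snapshot(n);cv2.imwrite(f"pics/{n}2.png",im)
    W=cloud(n,d);L=(W-s["tool_pos"])@q2R(s["ee_rot"])
    k=(abs(L[...,0])<.012)&(abs(L[...,1])<.08)&(L[...,2]>.005)&(L[...,2]<.14)
    q=k&(L[...,2]>.03)
    print(n,k.sum(),"zmax",np.percentile(L[k][:,2],[97,99.5]).round(4),"y",np.percentile(L[q][:,1],[1,99]).round(4))
    b=L[q]; print("x",np.percentile(b[:,0],[3,50,97]).round(4),"x(z) fit",np.polyfit(b[:,2],b[:,0],1).round(4),"x(y)",np.polyfit(b[:,1],b[:,0],1).round(4))
E
```

```text
time: 3.15
tool_pos: [0.4211, 0.2385, 0.2027]
ee_rot: [0.0, 0.994, 0.105, -0.0]
ft_force: [0.3, -0.0, -1.5]
width: 0.133
time: 3.65
tool_pos: [0.4228, 0.2393, 0.3105]
ee_rot: [-0.001, 0.994, 0.105, 0.003]
ft_force: [-0.7, -0.1, -0.7]
width: 0.133
time: 3.95
tool_pos: [0.4206, 0.2383, 0.3056]
ee_rot: [0.001, 0.994, 0.105, -0.001]
ft_force: [0.7, 0.2, -1.6]
width: 0.13
[0.42058446 0.2382633  0.30558796] [ 5.06449985e-04  9.94491656e-01  1.04804169e-01 -1.47495087e-03] 0.12999508738702728 [ 0.66861194  0.19847821 -1.56951657] [-0.04988262 -0.02346042  0.00993001]
side 1323 zmax [0.1128 0.1164] y [-0.0737  0.0671]
x [-0.0091 -0.0066  0.0022] x(z) fit [-0.0034 -0.0058] x(y) [-0.0181 -0.0063]
scene 1486 zmax [0.1153 0.1187] y [-0.0683  0.0689]
x [0.0031 0.0055 0.008 ] x(z) fit [-0.0059  0.0059] x(y) [0.0033 0.0055]
```

View pics/side2.png

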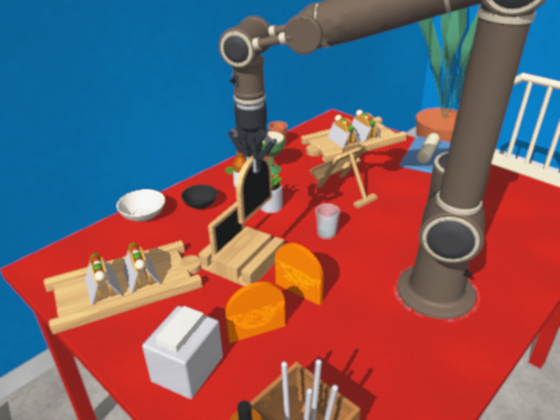

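The side view shows the board hanging straight in the gripper at about (257,185), clear of the rack, with the square board still in place. The foot is 118 mm from the TCP. I'll re-measure the easel now that the arm is out of the way and compute the moves.

```bash
cat > tgt.py <<'E'
from h import *
PSI=np.radians(-8.9);O=np.array([.519,-.2421,.070])
c,s_=np.cos(PSI),np.sin(PSI);C,S=np.cos(np.pi/6),.5
Rr=np.array([[C*c,C*s_,S],[-s_,c,0],[-S*c,-S*s_,C]]).T
Rtool=np.c_[Rr[:,0],-Rr[:,1],-Rr[:,2]]
def delta(p,Rg=Rtool):
    s=telemetry.state();Rt=q2R(s["ee_rot"])
    return ((p-s["tool_pos"])@Rt/.05).round(3),R.from_matrix(Rt.T@Rg).as_rotvec().round(4)
def rest(P): return (P-O)@Rr
E
python3 - <<'E'
from tgt import *
n="scene";im,d=cams.snapshot(n);W=cloud(n,d);Q=rest(W)
h=cv2.cvtColor(im,cv2.COLOR_BGR2HSV);p=(h[...,0]>8)&(h[...,0]<28)&(h[...,1]>40)&(h[...,1]<190)
k=p&(abs(Q[...,1])<.12)&(abs(Q[...,0])<.05)&(Q[...,2]>-.02)&(Q[...,2]<.11);q=Q[k]
f=q[(q[:,2]>.03)&(abs(q[:,0])<.012)];print("frame x",np.percentile(f[:,0],[5,50,95]).round(4),"slope y,z",np.linalg.lstsq(np.c_[f[:,1:],np.ones(len(f))],f[:,0],rcond=None)[0].round(4))
g=f[(f[:,2]<.09)];print("frame y",np.percentile(g[:,1],[1,99]).round(4),"zmax",np.percentile(f[:,2],99.5))
l=q[(q[:,0]>.002)&(q[:,2]<.02)];print("ledge y",np.percentile(l[:,1],[.5,99.5]).round(4))
t=q[(q[:,0]>.004)&(q[:,0]<.018)&(q[:,2]<.02)];print("ledge top z",np.percentile(t[:,2],[10,50,90]).round(4),len(t))
b=q[(q[:,0]>.027)&(q[:,0]<.034)];print("lip z",np.percentile(b[:,2],[50,90,97]).round(4)); b=q[(q[:,2]>.008)&(q[:,2]<.015)&(q[:,0]>.015)];print("lip x",np.percentile(b[:,0],[3,50,97]).round(4))
print(Rtool)
print("above",delta(O+Rr@[.014,0,.118+.08]))
E
```

```text
frame x [-0.0069 -0.      0.0035] slope y,z [-0.0069 -0.0248  0.0014]
frame y [-0.0648  0.0653] zmax 0.10202241799840718
ledge y [-0.0992  0.0998]
ledge top z [-0.0025 -0.0004  0.0018] 75
lip z [0.0032 0.0116 0.0128]
lip x [0.0248 0.0311 0.0352]
[[ 0.85559834 -0.15471039  0.49397993]
 [-0.13398312 -0.98795987 -0.07735519]
 [ 0.5        -0.         -0.8660254 ]]
above (array([-1.705,  9.187,  1.159]), array([-0.0947,  0.52  ,  0.3572]))
```

Frame, ledge and lip all agree with the model to about 1 mm. Traversing now.

```bash
python3 -m jog '[{"xyz":[-0.05,0.3,0],"rot":[0,0,0]},{"xyz":[-0.2,1.0,0],"rot":[0,0,0]},{"xyz":[-0.3,1.8,0],"rot":[0,0,0]},{"xyz":[-0.5,2.6,0],"rot":[0,0,0]},{"xyz":[-0.65,3.4,0],"rot":[0,0,0]}]' 
python3 -m jog '[{"xyz":[-0.15,0.8,0],"rot":[0,0,0]},{"xyz":[-0.3,1.6,0],"rot":[0,0,0]},{"xyz":[-0.45,2.4,0],"rot":[0,0,0]},{"xyz":[-0.6,3.1,0],"rot":[0,0,0]},{"xyz":[-0.7,3.5,0],"rot":[0,0,0]}]'
python3 -m jog '[{"xyz":[0,0,0],"rot":[0,0,0]},{"xyz":[0,0,0],"rot":[0,0,0]}]'
python3 -c "
from tgt import *
print(telemetry.state()['tool_pos'],delta(O+Rr@[.014,0,.118+.08]))"
```

```text
time: 4.6
tool_pos: [0.4244, 0.0634, 0.307]
ee_rot: [0.0, 0.994, 0.105, -0.0]
ft_force: [0.7, 0.1, -2.0]
width: 0.135
time: 5.1
tool_pos: [0.4265, -0.1161, 0.3071]
ee_rot: [0.001, 0.995, 0.103, -0.0]
ft_force: [0.0, -0.0, -1.4]
width: 0.132
time: 5.3
tool_pos: [0.4268, -0.1132, 0.307]
ee_rot: [-0.0, 0.995, 0.104, -0.0]
ft_force: [-0.1, 0.2, -1.2]
width: 0.138
[ 0.42676974 -0.11316585  0.30695062] (array([-0.351,  2.288,  1.168]), array([-0.096 ,  0.5186,  0.3548]))
```

```bash
python3 -m jog '[{"xyz":[-0.05,0.3,0],"rot":[-0.015,0.08,0.055]},{"xyz":[-0.1,0.8,0],"rot":[-0.035,0.18,0.125]},{"xyz":[-0.2,1.3,0],"rot":[-0.055,0.29,0.2]},{"xyz":[-0.3,1.85,0],"rot":[-0.075,0.4,0.275]},{"xyz":[-0.35,2.2,0],"rot":[-0.09,0.49,0.335]}]' 
python3 -m jog '[{"xyz":[0,0,0],"rot":[0,0,0]},{"xyz":[0,0,0],"rot":[0,0,0]},{"xyz":[0,0,0],"rot":[0,0,0]}]'
python3 - <<'E'
from tgt import *
for x,z in((.014,.198),(.014,.121),(.006,.118)): print(delta(O+Rr@[x,0,z]))
s=telemetry.state();print(s["ft_force"],s["joint_positions"].round(3))
n="scene";im,d=cams.snapshot(n);W=cloud(n,d);L=(W-s["tool_pos"])@q2R(s["ee_rot"])
k=(abs(L[...,0])<.012)&(abs(L[...,1])<.08)&(L[...,2]>.03)&(L[...,2]<.14);b=L[k]
print("zmax",np.percentile(b[:,2],[97,99.5]).round(4),"y",np.percentile(b[:,1],[1,99]).round(4),"x",np.percentile(b[:,0],[5,50,95]).round(4),np.linalg.lstsq(np.c_[b[:,1:],np.ones(len(b))],b[:,0],rcond=None)[0].round(4))
e=b[b[:,2]>.105]
bins=np.linspace(-.05,.05,6);print("foot by y",[np.percentile(b[(b[:,1]>l)&(b[:,1]<h),2],99).round(4) for l,h in zip(bins,bins[1:])])
E
```

```text
time: 5.8
tool_pos: [0.433, -0.2241, 0.3075]
ee_rot: [0.019, 0.967, -0.065, 0.246]
ft_force: [-0.5, 0.6, -1.2]
width: 0.134
time: 6.1
tool_pos: [0.4339, -0.223, 0.3077]
ee_rot: [0.018, 0.967, -0.063, 0.244]
ft_force: [-0.4, 1.1, -1.1]
width: 0.132
(array([-0.563,  0.108,  1.043]), array([-0.0076,  0.0282,  0.024 ]))
(array([-0.52 ,  0.12 ,  2.583]), array([-0.0076,  0.0282,  0.024 ]))
(array([-0.678,  0.117,  2.647]), array([-0.0076,  0.0282,  0.024 ]))
[-0.35746262  1.06798035 -1.09753181] [-0.742 -0.311  2.173  0.353  0.892 -0.782]
zmax [0.116  0.1184] y [-0.0712  0.0687] x [0.0014 0.0054 0.0087] [ 0.0224 -0.0118  0.0062]
foot by y [np.float64(0.1175), np.float64(0.117), np.float64(0.117), np.float64(0.1175), np.float64(0.1177)]
```

```bash
python3 -m jog '[{"xyz":[-0.2,0.04,0.25],"rot":[-0.003,0.01,0.008]},{"xyz":[-0.4,0.08,0.6],"rot":[-0.006,0.02,0.016]},{"xyz":[-0.56,0.11,0.95],"rot":[-0.0076,0.028,0.024]},{"xyz":[-0.56,0.11,1.04],"rot":[-0.0076,0.028,0.024]},{"xyz":[-0.56,0.11,1.04],"rot":[-0.0076,0.028,0.024]}]' 
python3 - <<'E'
from tgt import *
s=telemetry.state();print(rest(s["tool_pos"]).round(4),s["ft_force"])
for x,z in((.014,.121),(.006,.118)): print(delta(O+Rr@[x,0,z]))
for n in("scene","side"):
    im,d=cams.snapshot(n);u,v=proj(n,O+Rr@[0,0,.05])[0].astype(int);a=im[max(0,v-75):v+75,max(0,u-100):u+100];cv2.imwrite(f"pics/{n}3.png",cv2.resize(a,None,fx=2,fy=2,interpolation=cv2.INTER_CUBIC))
a,b=cv2.imread("pics/scene3.png"),cv2.imread("pics/side3.png");h=min(len(a),len(b));cv2.imwrite("pics/c3.png",np.hstack([a[:h],b[:h]]))
E
```

```text
time: 6.65
tool_pos: [0.4331, -0.229, 0.2478]
ee_rot: [0.02, 0.963, -0.075, 0.258]
ft_force: [0.9, -0.5, -0.5]
width: 0.13
[ 0.0137 -0.0003  0.1974] [ 0.93969816 -0.47931066 -0.48257726]
(array([ 0.008, -0.005,  1.529]), array([-0.0005,  0.0012, -0.0012]))
(array([-0.152, -0.005,  1.589]), array([-0.0005,  0.0012, -0.0012]))
```

View pics/c3.png

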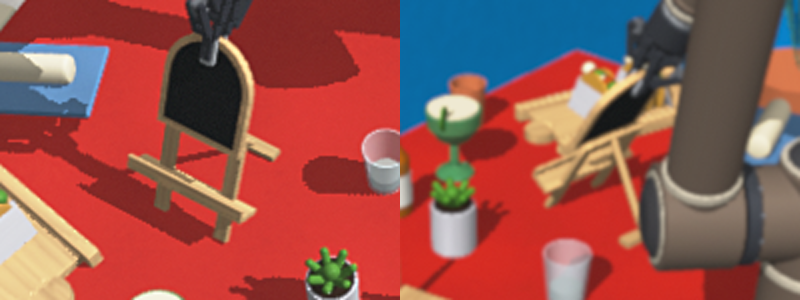

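In the crops, the board is parallel to the frame, centred and above the ledge, with the rounded end up. Lowering gently now.

```bash
python3 -m jog '[{"xyz":[0,0,0.25],"rot":[0,0,0]},{"xyz":[0,0,0.6],"rot":[0,0,0]},{"xyz":[0,0,0.95],"rot":[0,0,0]},{"xyz":[0,0,1.25],"rot":[0,0,0]},{"xyz":[0,0,1.4],"rot":[0,0,0]}]'
python3 -m jog '[{"xyz":[0,0,0.02],"rot":[0,0,0]},{"xyz":[0,0,0.05],"rot":[0,0,0]},{"xyz":[0,0,0.08],"rot":[0,0,0]},{"xyz":[0,0,0.11],"rot":[0,0,0]},{"xyz":[0,0,0.14],"rot":[0,0,0]}]'
python3 -m jog '[{"xyz":[0,0,0.01],"rot":[0,0,0]},{"xyz":[0,0,0.02],"rot":[0,0,0]},{"xyz":[0,0,0.03],"rot":[0,0,0]},{"xyz":[0,0,0.03],"rot":[0,0,0]},{"xyz":[0,0,0.03],"rot":[0,0,0]}]'
python3 -c "
from tgt import *
s=telemetry.state();print(rest(s['tool_pos']),s['ft_force']@Rr,s['ft_torque']@Rr)"
```

```text
time: 7.25
tool_pos: [0.4682, -0.2355, 0.188]
ee_rot: [0.021, 0.963, -0.076, 0.259]
ft_force: [-0.9, 0.9, -1.0]
width: 0.132
time: 7.75
tool_pos: [0.4708, -0.2361, 0.182]
ee_rot: [0.021, 0.963, -0.076, 0.259]
ft_force: [0.1, -0.6, -1.3]
width: 0.136
time: 8.25
tool_pos: [0.4714, -0.236, 0.1803]
ee_rot: [0.02, 0.963, -0.076, 0.258]
ft_force: [-0.3, 0.5, -1.1]
width: 0.131
[ 0.01353822 -0.00130354  0.11949039] [-0.89734944  0.49317692 -0.79049085] [0.01569578 0.37347614 0.02548964]
```

```bash
python3 -m jog '[{"xyz":[0,0,0.01],"rot":[0,0,0]},{"xyz":[0,0,0.02],"rot":[0,0,0]},{"xyz":[0,0,0.03],"rot":[0,0,0]},{"xyz":[0,0,0.03],"rot":[0,0,0]}]'
python3 -m jog '[{"xyz":[0,0,0.01],"rot":[0,0,0]},{"xyz":[0,0,0.02],"rot":[0,0,0]},{"xyz":[0,0,0.02],"rot":[0,0,0]}]'
python3 -c "
from tgt import *
s=telemetry.state();print(rest(s['tool_pos']),s['ft_force']@Rr,s['ft_torque']@Rr)"
```

```text
time: 8.65
tool_pos: [0.4722, -0.2364, 0.1795]
ee_rot: [0.021, 0.963, -0.076, 0.258]
ft_force: [-4.5, -0.1, 4.6]
width: 0.131
time: 8.95
tool_pos: [0.4725, -0.2368, 0.1795]
ee_rot: [0.021, 0.963, -0.076, 0.258]
ft_force: [-11.5, 0.2, 12.3]
width: 0.134
[ 0.01427792 -0.00197787  0.11816112] [-3.7630505  -1.62560391 16.33709938] [0.27674783 1.31197579 0.06282931]
```

Contact is where expected. I'll ease off and slide the board back to the frame.

```bash
python3 -m jog '[{"xyz":[0,0,-0.03],"rot":[0,0,0]},{"xyz":[-0.03,-0.02,-0.03],"rot":[0,0,0]},{"xyz":[-0.06,-0.04,-0.03],"rot":[0,0,0]},{"xyz":[-0.09,-0.04,-0.03],"rot":[0,0,0]},{"xyz":[-0.12,-0.04,-0.03],"rot":[0,0,0]}]'
python3 -m jog '[{"xyz":[-0.01,0,0],"rot":[0,0,0]},{"xyz":[-0.02,0,0],"rot":[0,0,0]},{"xyz":[-0.02,0,0],"rot":[0,0,0]}]'
python3 -c "
from tgt import *
s=telemetry.state();print(rest(s['tool_pos']),s['ft_force']@Rr,s['ft_torque']@Rr,delta(O)[1])"
```

```text
time: 9.45
tool_pos: [0.4673, -0.2332, 0.1765]
ee_rot: [0.02, 0.963, -0.076, 0.258]
ft_force: [1.0, 0.9, 0.8]
width: 0.134
time: 9.75
tool_pos: [0.4667, -0.2333, 0.1763]
ee_rot: [0.021, 0.963, -0.076, 0.259]
ft_force: [3.1, 0.3, -0.2]
width: 0.134
[0.00724022 0.00065431 0.11856994] [ 2.51575387  0.81606203 -1.64352899] [ 0.22282866 -0.48811771  0.07630648] [ 0.0015 -0.0013 -0.0023]
```

Contact is beginning, so small steps further.

```bash
python3 -m jog '[{"xyz":[-0.01,0,0],"rot":[0,0,0]},{"xyz":[-0.02,0,0],"rot":[0,0,0]},{"xyz":[-0.02,0,0],"rot":[0,0,0]},{"xyz":[-0.02,0,0],"rot":[0,0,0]}]'
python3 -m jog '[{"xyz":[0,0,0.01],"rot":[0,0,0]},{"xyz":[0,0,0.02],"rot":[0,0,0]},{"xyz":[0,0,0.02],"rot":[0,0,0]}]'
python3 - <<'E'
from tgt import *
s=telemetry.state();print(rest(s['tool_pos']),s['ft_force']@Rr,s['ft_torque']@Rr,delta(O)[1])
im,d=cams.snapshot("scene");Q=rest(cloud("scene",d));k=(abs(Q[...,1])<.08)&(Q[...,0]>.004)&(Q[...,0]<.022)&(Q[...,2]>.02)&(Q[...,2]<.11);q=Q[k]
print("front x",np.percentile(q[:,0],[5,50,95]).round(4),"slopes y,z",np.linalg.lstsq(np.c_[q[:,1:],np.ones(len(q))],q[:,0],rcond=None)[0].round(4),"y",np.percentile(q[q[:,2]<.08][:,1],[1,99]).round(4),len(q))
E
```

```text
time: 10.15
tool_pos: [0.4664, -0.2334, 0.1764]
ee_rot: [0.021, 0.963, -0.076, 0.259]
ft_force: [5.5, 1.2, -0.4]
width: 0.131
time: 10.45
tool_pos: [0.4666, -0.2342, 0.1759]
ee_rot: [0.021, 0.963, -0.076, 0.259]
ft_force: [1.5, -0.7, 5.8]
width: 0.134
[ 0.0070505  -0.00026887  0.11819396] [ 4.24470561 -0.46139084  4.25221411] [ 0.26653952 -0.46310509  0.01527799] [ 0.0032 -0.0026 -0.0018]
front x [0.0094 0.0131 0.0164] slopes y,z [-0.0033 -0.0018  0.0131] y [-0.0685  0.0704] 1230
```

Foot and back are both in light contact, square and centred. Releasing in two stages.

```bash
python3 -m jog '[{"xyz":[0,0,0],"rot":[0,0,0]},{"xyz":[0,0,0],"rot":[0,0,0]},{"xyz":[0,0,0],"rot":[0,0,0]}]' 0.2
python3 -m jog '[{"xyz":[0,0,0],"rot":[0,0,0]},{"xyz":[0,0,0],"rot":[0,0,0]},{"xyz":[0,0,0],"rot":[0,0,0]},{"xyz":[0,0,0],"rot":[0,0,0]}]' 0.5
python3 - <<'E'
from tgt import *
s=telemetry.state();print(rest(s['tool_pos']),s['ft_force']@Rr)
im,d=cams.snapshot("scene");Q=rest(cloud("scene",d));k=(abs(Q[...,1])<.08)&(Q[...,0]>.004)&(Q[...,0]<.022)&(Q[...,2]>.02)&(Q[...,2]<.11);q=Q[k]
print("front x",np.percentile(q[:,0],[5,50,95]).round(4),"slopes y,z",np.linalg.lstsq(np.c_[q[:,1:],np.ones(len(q))],q[:,0],rcond=None)[0].round(4),"y",np.percentile(q[q[:,2]<.08][:,1],[1,99]).round(4),len(q))
E
```

```text
time: 10.8
tool_pos: [0.4652, -0.2327, 0.1738]
ee_rot: [0.02, 0.963, -0.076, 0.257]
ft_force: [-0.0, 0.4, 1.3]
width: 0.202
time: 11.2
tool_pos: [0.4657, -0.2329, 0.1743]
ee_rot: [0.02, 0.963, -0.076, 0.258]
ft_force: [-0.7, 0.2, -0.7]
width: 0.503
[0.00525033 0.00087456 0.11736006] [-0.99994003  0.04146547 -0.24328154]
front x [0.0095 0.0132 0.0167] slopes y,z [-0.0011 -0.0023  0.0134] y [-0.069   0.0701] 1219
```

The board is stable after release. Retreating along the tool axis.

```bash
python3 -m jog '[{"xyz":[0,0,-0.1],"rot":[0,0,0]},{"xyz":[0,0,-0.4],"rot":[0,0,0]},{"xyz":[0,0,-0.8],"rot":[0,0,0]},{"xyz":[0,0,-1.2],"rot":[0,0,0]},{"xyz":[0,0,-1.6],"rot":[0,0,0]}]'
python3 -m jog '[{"xyz":[0,0,-0.4],"rot":[0,0,0]},{"xyz":[0,0,-0.7],"rot":[0,0,0]},{"xyz":[0,0,-0.8],"rot":[0,0,0]},{"xyz":[0,0,-0.8],"rot":[0,0,0]},{"xyz":[0,0,-0.8],"rot":[0,0,0]}]'
python3 - <<'E'
from tgt import *
im,d=cams.snapshot("scene");Q=rest(cloud("scene",d));k=(abs(Q[...,1])<.08)&(Q[...,0]>.004)&(Q[...,0]<.022)&(Q[...,2]>.02)&(Q[...,2]<.17);q=Q[k]
print("front x",np.percentile(q[:,0],[5,50,95]).round(4),"slopes y,z",np.linalg.lstsq(np.c_[q[:,1:],np.ones(len(q))],q[:,0],rcond=None)[0].round(4),"y",np.percentile(q[q[:,2]<.08][:,1],[1,99]).round(4),"top",np.percentile(q[:,2],99.5))
cv2.imwrite("pics/scene4.png",im); im,_=cams.snapshot("side");cv2.imwrite("pics/side4.png",im)
a=cv2.imread("pics/scene0.png").astype(int);print(telemetry.state()["ft_force"])
E
```

```text
time: 11.75
tool_pos: [0.4257, -0.2266, 0.2446]
ee_rot: [0.02, 0.963, -0.076, 0.258]
ft_force: [-0.6, 0.2, 0.4]
width: 0.502
time: 12.25
tool_pos: [0.4064, -0.2234, 0.2779]
ee_rot: [0.02, 0.963, -0.076, 0.258]
ft_force: [-0.2, -0.2, -0.1]
width: 0.499
front x [0.0089 0.0131 0.0167] slopes y,z [-0.005  -0.0065  0.0136] y [-0.0692  0.0703] top 0.15420934430302985
[-0.88595992  0.46256519  1.24042342]
```

View pics/scene4.png

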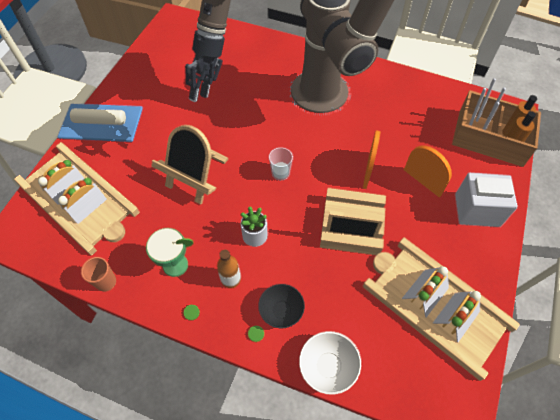

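View pics/side4.png

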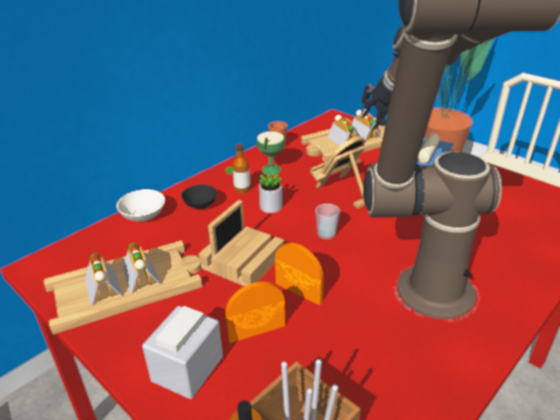

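The round board stands on the easel at about (190,160), and the square board is still in the rack at (355,225). Everything else is where it was, and the arm is clear.

```bash
python3 -c "
from plant import order;print(order.finish_job())"
```

```text
the job is handed in; nothing more can be done
None
```

The round-topped board is on the easel, rounded end up, and the job was handed in at about 12.4 s of the 38 s allowed. I gripped it near its top, lifted it out of the rack, lowered its foot onto the ledge and eased it back against the frame. I then opened the fingers in two steps and pulled straight back. I saw no force above about 17 N in the readings between moves.

**Final check with the scene camera, after the arm let go:**
- **Position:** the board is centred on the ledge to about 1 mm, with its edges at -69 and +70 mm.
- **Lean:** it is square to the frame within about 0.4°. The front face reads 13 mm out from my estimated frame plane, where 12 mm is expected for the board's thickness; that is within the 2 mm camera calibration.
- **Foot:** the top edge is 154 mm above the ledge against the board's 155 mm, so the foot is down on the ledge behind the lip.
- **Surroundings:** by eye in both camera views, the square board is still in the rack and nothing else has moved. I did not measure those positions.

One check disagreed: while the board was held tilted, one depth fit showed it about 1.3° skewed in the grip. I put this down to noise, and it was gone once the board lay against the frame.

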